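# Move the cordless weighing lamp from its dock to the ball post

### The job

Mount the cordless lamp on the lamp stand by the balance: raise its red-knobbed handle to free it from the charging dock's ball, lift it off, press its socket fully home on the stand's ball, feeling your way down gently because the post's height is not known, and push the handle right down to lock it. Do not let the lamp drop onto the stand or push so hard that the post slips down in its clamp, leave it upright, and do not disturb the two loose weights or the clear dish.

Things in the scene. Friction and masses are not known exactly. Their poses are not given: they have to be found in the camera images.
- lamp: Cordless lamp, 0.5 kg (varies by a quarter): grey coupler block, flat white light head in front, black battery tail behind. Origin: centre of the socket, where the ball's centre lies when fully home. x to the light head (far end 122 mm ahead, 54 mm wide), z up. The tail ends 86 mm behind. Block: 44 mm wide, 24 mm back to 34 mm ahead of the origin, 22 mm below it to 20 mm above.
- socket_mouth (a point): Centre of the socket's mouth in the block's flat underside, 22 mm below the lamp's origin; 37 mm wide, narrowing to 27 mm. Handle up, it is a push fit: from 13 mm before home spring plungers resist with up to 15 N, then 3 mm before home they click over and draw it down with up to 15 N. At home this underside lies on the collar below the ball and each mm more adds 10 to 14 N.
- lamp_grip (a point): Place to grip the lamp: middle of the coupler block, 10 mm ahead of the lamp's origin and 6 mm above it. The flat sides are 44 mm apart, along the lamp's y; the block's top is 14 mm above this point, its underside 28 mm below. Axes as the lamp's.
- knob (a point): Centre of the red ball knob, 24 mm in diameter, at the handle's end beyond the lamp's tail, to be pinched from above across the lamp's y (it turns freely between two pads) or pushed from above. 70 mm from the handle's pin. In the lamp's frame: handle down, 96 mm behind the origin and 9 mm above it; handle raised, 69 mm behind and 64 mm above.
- handle_pin (a point): Pin on which the handle swings, fixed in the lamp, 26 mm behind its origin and 8 mm above; it runs along the lamp's y. Axes as the lamp's.
- handle (a joint): Handle angle, rad: 0 = down and locked, along the tail; 0.9 = fully raised, unlocked. A spring snaps it to the nearer end from 0.45; swinging it over takes 3 to 8 N at the knob. Handle down: a fork under the ball holds the lamp, or bars an empty socket. If the socket is not home, the fork meets the ball's side and the handle will not go down.
- dock_ball (a point): Centre of the fixed 25 mm ball of the white charging dock (120 x 92 x 24 mm), 82 mm above the bench; the lamp starts parked and locked on it. A flat collar, 68 mm wide, lies 22 mm below.
- stand: Lamp stand, fixed: dark 104 mm square plate 12 mm thick, black holder, and a post with the same 25 mm ball and 68 mm collar (top 22 mm below the ball's centre). Origin: on the bench at the plate's centre, straight below the ball. The post is clamped by hand: its ball's centre is anywhere from 102 to 124 mm above the bench, not reported, to be found by feel. It slips down if pushed with over 25 N.
- weight_200g: Loose calibration weight, 30 mm wide, 52 mm high, behind the stand to the right; origin at its underside. Leave alone.
- weight_100g: Loose calibration weight, 24 mm wide, 42 mm high, next to the other; origin at its underside. Leave alone.
- petri_dish: Loose clear round dish, 60 mm wide, 14 mm high, on the bench towards the robot; origin at its underside. Leave alone.

How it is judged:
By the outcome, as a careful person would: the job done as asked, in the order asked, and still so for the second after the job is handed in, with the robot touching nothing.
It also fails if it takes over 72 s, if anything falls off the work surface, if the arm or the gripper's body presses on something with over 40 N, if the wrist force passes 120 N, or if a joint passes its speed limit or range.

### The arm

A 7-joint arm with a two-finger parallel gripper is mounted at the origin on a cart in front of the work surface, level with it; the furniture and walls round the work are solid. World frame = base frame: x ahead of the robot, y to its left, z up, the work surface at z = 0. Lengths are in m, angles in rad, forces in N, time in s.
With the tool pointing down it reaches from about 0.4 to 0.85 m from the base axis. Payload 10.4 kg.
Tool frame: the origin (TCP) lies at the very end of the fingers, on their centre line; the grasp point (between the pads) lies 19 mm behind it (manip.grip_point_offset is the distance from the TCP to the grasp point, in m); z points along the fingers, y is the line along which they close (so a half turn about z gives the same grasp; the last joint's range is limited). The gripper opens to 85 mm and grips with 20 to 120 N. Pads are 22 mm wide; open, the fingers measure 114 mm over their backs; the gripper's body (76 mm by 85 mm) begins 54 mm behind the grasp point. The pads swing forward as they close: fully open they stand 13 mm farther back than shut.
Start: joints at [-1.296, 0.332, -0.065, 1.46, 0.022, 1.35, -0.088], TCP at [0.183, 0.598, 0.231] pointing down, gripper open.
Joint ranges: [-2.6, 2.6], [-0.5, 2.12], [-1.47, 1.34], [0.16, 2.42], [-1.27, 4.41], [0.06, 2.06], [-2.6, 2.6]. Speed limits (rad/s): [2.22, 2.22, 2.79, 2.79, 3.14, 3.14, 3.14].

### API

Orientations are given as a unit quaternion [x, y, z, w].
In Python, from workcell import manip gives the robot as it stands. The module is installed in compiled form; this text tells all that it offers.
- The arm moves only by the shell command python3 -m inch 'ROWS' [OPENING] [FORCE]. ROWS is JSON, a list of rows, each a list of 2 entries, a list of its own where there are three numbers: the shift along the tool's x, y, z each as a share of 0.08 m, from -1 to 1, then the turn, a rotation vector about the tool's x, y, z each as a share of 45 degrees, from -1 to 1. A call has exactly 10 rows; each row is the pose to reach, as a shift and turn from the pose commanded when the call began, along the tool's axes at that moment; what a row does not reach only later rows make up. A row lasts 1/10 s, in which the tool goes at most 50 mm and 8.59 degrees, less where a joint would pass 70% of its speed; a pose out of reach is approached as far as the arm can. A call with a number of a shift or a turn outside -1 to 1 is refused whole. A call with a gripper value outside its range is refused whole. OPENING is the opening, from 0 (shut) to 1 (fully open), set as the call begins (- or left out, the last holds). The fingers move at their own pace and stop on an object; FORCE is the grip in N (left out, the last holds). Time passes only in rows, so rows that repeat a pose let the fingers close, or fill a call up. It gives the time, the measured TCP pose, the force, the opening and the grip force at its end, in the units of the state.
- manip.get_obs(): the state, without advancing time (a new reading comes with each control period).
- manip.camera(name): name is "scene" or "top" or "wrist"; returns the picture (420x560x3 uint8, red, green, blue); there is no depth.
- manip.camera_params(name): a dict with "fov_y" (degrees; the focal length in pixels is half the picture's height over the tangent of half this angle, whatever the lens; pixels are square), "cx", "cy" (the principal point, pixels), "k1" (the pictures are not rectified: a ray, as slopes to the right and down, at radius r is drawn at 1 + k1 r^2 times it, then the intrinsics apply), "camera_from_world" (4x4, takes a point from world to camera coordinates); the wrist camera has in their place "T_tool_cam" (4x4, takes a point from camera to tool coordinates, whose origin is the TCP and whose axes are the flange's). Camera axes: x right, y up, looking along -z (the intrinsics and any distortion apply to the point x, -y, -z); pixel columns grow to the right and rows downward; lengths in m; the calibration is good to about 2 mm. A picture is of the moment at which its call begins: read the wrist's pose just before it. camera_params takes no time and is no camera call.
- manip.hand_in(): hands the job in; it is judged then, once.
The state is a dict: "clock": time; "joint_pos": joint angles; "joint_velocities": joint speeds; "tau": joint torques, N m; "position": TCP position; "ee_rot": TCP orientation; "ft_force": force on the tool from outside, world axes, zero at the start; "torque": the same for the moment, N m; "grip_width": opening from 0.0 (shut) to 1.0 (fully open); "grasp_force": force on a finger pad.
Only numpy, scipy, OpenCV 4.12 (cv2) and the standard library are available. Lean on these libraries where they do the work, as an engineer would, in place of code of your own. Each camera call takes 0.05 s, during which the arm holds its last target. There are 200 camera calls.

## Working session

There is one attempt and no reset: what is moved stays moved. The work goes in short steps, Python scripts to look and compute and a shell command to move; the robot and the scene stay as the last step left them, time stands still between calls to the robot, and variables do not carry over. Pictures are saved under pics/ and viewed, at most 10 in all, crops included, and the job is handed in when it is done.

```bash
mkdir -p pics; cat > h.py <<'E'
import numpy as np, cv2, json
from workcell import manip
from scipy.spatial.transform import Rotation as R
def snap(n,f):
    o=manip.get_obs(); im=manip.camera(n); cv2.imwrite('pics/'+f,im[:,:,::-1])
    return im,o
def cam(n,o=None):
    p=manip.camera_params(n)
    if n=='wrist':
        T=np.eye(4);T[:3,:3]=R.from_quat(o['ee_rot']).as_matrix();T[:3,3]=o['position']
        return p,T@np.array(p['T_tool_cam'])
    return p,np.linalg.inv(np.array(p['camera_from_world']))
def ray(n,u,v,o=None):
    p,W=cam(n,o); f=210/np.tan(np.radians(p['fov_y'])/2)
    d=np.array([(u-p['cx'])/f,(v-p['cy'])/f]); s=d.copy()
    for _ in range(20): s=d/(1+p['k1']*(s@s))
    return W[:3,3],W[:3,:3]@np.array([s[0],-s[1],-1])
def onz(n,u,v,z,o=None):
    c,d=ray(n,u,v,o); return c+d*(z-c[2])/d[2]
E
python3 - <<'E'
from h import *
a,o=snap('scene','s0.png'); b,_=snap('top','t0.png')
print(o)
for n in('scene','top'): print(np.round(cam(n)[1],3).tolist())
print(manip.grip_point_offset)
E
```

```text
{'clock': 0.0, 'joint_pos': array([-1.29561312,  0.33286425, -0.0647018 ,  1.46097672,  0.02162931,
        1.34988482, -0.08853997]), 'joint_velocities': array([ 0.00076296, -0.00030368,  0.00063119, -0.00117704, -0.00013671,
        0.00156781,  0.00098003]), 'tau': array([-4.10475222e-04, -6.25444365e+01,  4.86177730e-02, -3.91607666e+01,
        1.60815421e-02,  9.59867612e-03, -8.18061096e-06]), 'position': array([0.18327695, 0.59712025, 0.2305038 ]), 'ee_rot': array([ 1.48347039e-01,  9.88935104e-01, -7.15911603e-04, -5.90216398e-05]), 'ft_force': array([0.57523326, 0.38987662, 0.51757536]), 'torque': array([ 0.01388258,  0.00181463, -0.01155612]), 'grasp_force': 0.0, 'grip_width': 1.0016380570268153}
[[0.77, 0.273, -0.576, -0.092], [-0.638, 0.31, -0.705, -0.818], [-0.014, 0.911, 0.413, 0.57], [0.0, 0.0, 0.0, 1.0]]
[[0.019, 0.985, -0.169, 0.423], [-0.999, 0.027, 0.046, 0.041], [0.05, 0.168, 0.985, 0.931], [0.0, 0.0, 0.0, 1.0]]
0.0187
```

View pics/s0.png

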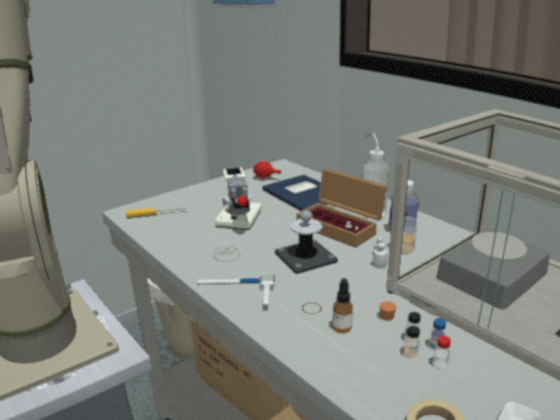

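View pics/t0.png

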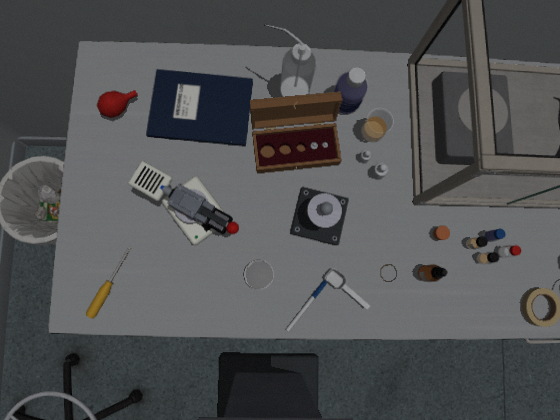

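The top view shows the lamp from its head at about (150,180) to the red knob at (232,228). The stand plate is near (320,215) with the ball at (325,209), the weights at (381,171) and (366,156), and the dish at (259,274).

```bash
python3 - <<'E'
from h import *
t=cv2.imread('pics/t0.png'); s=cv2.imread('pics/s0.png')
def red(im,x0,x1,y0,y1):
    h=cv2.cvtColor(im,cv2.COLOR_BGR2HSV); m=((h[...,0]<8)|(h[...,0]>172))&(h[...,1]>150)&(h[...,2]>90)
    k=np.zeros_like(m);k[y0:y1,x0:x1]=1; ys,xs=np.nonzero(m&k); return xs.mean(),ys.mean(),len(xs)
rt=red(t,215,245,215,245); rs=red(s,225,252,190,215); print(rt,rs)
def tri(a,b):
    (c1,d1),(c2,d2)=ray('top',*a),ray('scene',*b)
    k=np.linalg.lstsq(np.c_[d1,-d2],c2-c1,rcond=None)[0]; p,q=c1+k[0]*d1,c2+k[1]*d2; return (p+q)/2,np.linalg.norm(p-q)
print('knob tri',tri(rt[:2],rs[:2]), onz('top',*rt[:2],.091))
# white lamp head
g=t.min(2); m=(g>190).astype(np.uint8); m[:,:128]=0;m[:,175:]=0;m[:155]=0;m[205:]=0
m=cv2.morphologyEx(m,cv2.MORPH_CLOSE,np.ones((7,7)))
c=max(cv2.findContours(m,0,2)[0],key=cv2.contourArea); r=cv2.minAreaRect(c); print(r)
print('head',onz('top',*r[0],.095))
print('ball',[onz('top',325,209,z).round(4) for z in(.102,.113,.124)])
print('tri',tri((325,209),(306,216)))
for n,u in(('200',(381,171)),('100',(366,156)),('dish',(259,274)),('plate',(320,215.5))): print(n,onz('top',*u,.012).round(3))
big=np.hstack([cv2.resize(t[150:250,120:250],None,fx=3,fy=3,interpolation=2),cv2.resize(t[150:250,280:400],None,fx=3,fy=3,interpolation=2)]);cv2.imwrite('pics/c0.png',big)
E
```

```text
(np.float64(232.51685393258427), np.float64(227.2134831460674), 89) (np.float64(241.97260273972603), np.float64(200.43835616438355), 73)
knob tri (array([0.52640685, 0.09263181, 0.09080289]), np.float64(0.002083515006717925)) [0.52549714 0.09317302 0.091     ]Traceback (most recent call last):
  File "<stdin>", line 14, in <module>
ValueError: max() iterable argument is empty
```

```bash
python3 - <<'E'
from h import *
t=cv2.imread('pics/t0.png'); s=cv2.imread('pics/s0.png')
def tri(a,b):
    (c1,d1),(c2,d2)=ray('top',*a),ray('scene',*b)
    k=np.linalg.lstsq(np.c_[d1,-d2],c2-c1,rcond=None)[0]; p,q=c1+k[0]*d1,c2+k[1]*d2; return (p+q)/2,np.linalg.norm(p-q)
g=t.min(2); w=g[158:205,128:176]; print(w.max(),np.median(w))
m=(g>150).astype(np.uint8); m[:,:128]=0;m[:,172:]=0;m[:155]=0;m[205:]=0
m=cv2.morphologyEx(m,cv2.MORPH_CLOSE,np.ones((7,7)))
c=max(cv2.findContours(m,0,2)[0],key=cv2.contourArea); r=cv2.minAreaRect(c); print(r)
h=onz('top',*r[0],.095);k=np.array([.5260,.0929,.091]); d=h-k; print('head',h,np.linalg.norm(d[:2]),np.degrees(np.arctan2(d[1],d[0])))
print('ball',[onz('top',325,209,z).round(4) for z in(.102,.113,.124)])
print('tri',tri((325,209),(306,216)))
for n,u in(('200',(381,171)),('100',(366,156)),('dish',(259,274)),('plate',(320,215.5))): print(n,onz('top',*u,.012).round(3))
big=np.hstack([cv2.resize(t[150:250,120:250],None,fx=3,fy=3,interpolation=2),cv2.resize(t[150:250,280:400],None,fx=3,fy=3,interpolation=2)]);cv2.imwrite('pics/c0.png',big)
E
```

```text
156 109.0
((149.8180694580078, 180.2449951171875), (30.658954620361328, 23.54305076599121), 29.47589111328125)
head [0.61104957 0.25413761 0.095     ] 0.1822937074704412 62.18926280918298
ball [array([ 0.5634, -0.0811,  0.102 ]), array([ 0.5615, -0.0795,  0.113 ]), array([ 0.5597, -0.0779,  0.124 ])]
tri (array([ 0.56590771, -0.08296859,  0.10055156]), np.float64(0.005487073471833864))
200 [ 0.665 -0.216  0.012]
100 [ 0.698 -0.184  0.012]
dish [0.44  0.041 0.012]
plate [ 0.565 -0.084  0.012]
```

View pics/c0.png

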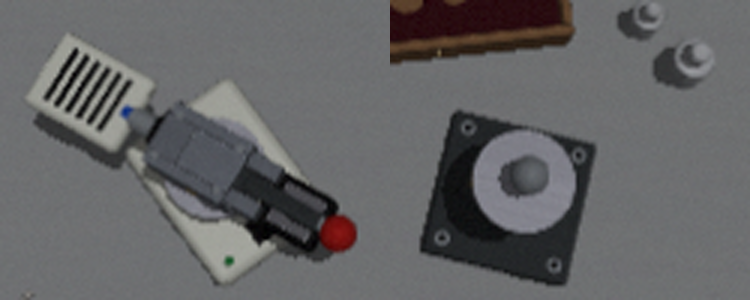

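The crop shows the lamp heading about 62° (head up-left, knob down-right). The stand ball sits clear, with the wooden box behind it. I'll move above the knob and turn the tool so its x lies along the lamp's x.

```bash

for i in 1 2 3 4 5 6; do python3 -m inch '[[[-0.1,-0.08,0],[0,0,0]],[[-0.2,-0.16,0],[0,0,0]],[[-0.3,-0.24,0],[0,0,0]],[[-0.4,-0.32,0],[0,0,0]],[[-0.5,-0.4,0],[0,0,0]],[[-0.6,-0.48,0],[0,0,0]],[[-0.7,-0.56,0],[0,0,0]],[[-0.8,-0.64,0],[0,0,0]],[[-0.9,-0.72,0],[0,0,0]],[[-1,-0.8,0],[0,0,0]]]' 1 | tail -c 400; done
for i in 1 2; do python3 -m inch '[[[0,0,0],[0,0,0.1]],[[0,0,0],[0,0,0.2]],[[0,0,0],[0,0,0.3]],[[0,0,0],[0,0,0.4]],[[0,0,0],[0,0,0.5]],[[0,0,0],[0,0,0.6]],[[0,0,0],[0,0,0.7]],[[0,0,0],[0,0,0.8]],[[0,0,0],[0,0,0.9]],[[0,0,0],[0,0,1]]]'; done
python3 -m inch '[[[0,0,0],[0,0,0.1]],[[0,0,0],[0,0,0.2]],[[0,0,0],[0,0,0.25]],[[0,0,0],[0,0,0.25]],[[0,0,0],[0,0,0.25]],[[0,0,0],[0,0,0.25]],[[0,0,0],[0,0,0.25]],[[0,0,0],[0,0,0.25]],[[0,0,0],[0,0,0.25]],[[0,0,0],[0,0,0.25]]]'
python3 - <<'E'
from h import *
i,o=snap('wrist','w0.png'); print(o['position'],R.from_quat(o['ee_rot']).as_matrix().round(3),o['joint_pos'].round(2)); np.save('w0o.npy',np.r_[o['position'],o['ee_rot']])
E
```

```text
clock: 1.1
position: [0.2416, 0.5122, 0.2314]
ee_rot: [0.148, 0.989, 0.0, 0.0]
ft_force: [-0.1, -0.0, -0.7]
grip_width: 1.0
grasp_force: 0.0
clock: 2.1
position: [0.2992, 0.4275, 0.2313]
ee_rot: [0.148, 0.989, 0.0, -0.0]
ft_force: [-0.3, 0.6, 0.3]
grip_width: 1.001
grasp_force: 0.0
clock: 3.1
position: [0.357, 0.3428, 0.2313]
ee_rot: [0.148, 0.989, 0.0, 0.0]
ft_force: [-0.1, -0.1, 0.0]
grip_width: 0.997
grasp_force: 0.0
clock: 4.1
position: [0.4146, 0.2582, 0.2313]
ee_rot: [0.148, 0.989, 0.0, -0.0]
ft_force: [1.2, 0.4, -0.4]
grip_width: 1.001
grasp_force: 0.0
clock: 5.1
position: [0.4723, 0.1735, 0.2313]
ee_rot: [0.148, 0.989, 0.0, -0.0]
ft_force: [0.2, -0.3, -0.2]
grip_width: 1.0
grasp_force: 0.0
clock: 6.1
position: [0.53, 0.0889, 0.2313]
ee_rot: [0.148, 0.989, 0.0, -0.0]
ft_force: [-0.1, -0.5, 1.0]
grip_width: 0.997
grasp_force: 0.0
clock: 7.1
position: [0.5298, 0.0892, 0.2313]
ee_rot: [0.517, 0.856, 0.0, 0.0]
ft_force: [0.4, -0.4, 0.9]
grip_width: 1.002
grasp_force: 0.0
clock: 8.1
position: [0.5298, 0.0893, 0.2313]
ee_rot: [0.805, 0.593, 0.0, -0.0]
ft_force: [-0.6, -0.5, 0.5]
grip_width: 0.996
grasp_force: 0.0
clock: 9.1
position: [0.5296, 0.0896, 0.2313]
ee_rot: [0.859, 0.513, 0.0, -0.0]
ft_force: [0.8, -0.2, 0.1]
grip_width: 0.999
grasp_force: 0.0
[0.52956755 0.08957785 0.2313008 ] [[ 0.474  0.88   0.   ]
 [ 0.88  -0.474  0.   ]
 [ 0.    -0.    -1.   ]] [-0.75  0.14  0.55  1.72 -0.07  1.3  -0.68]
```

View pics/w0.png

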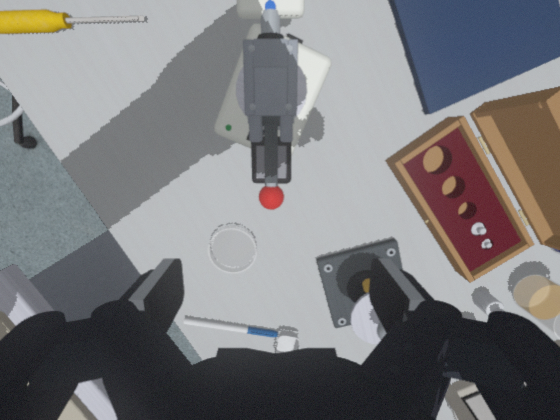

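The wrist view shows the lamp almost aligned with the tool's x axis: knob at (271,197), block top centre at about (271,75), blue spot at (270,5).

```bash
python3 - <<'E'
from h import *
a=np.load('w0o.npy'); o=dict(position=a[:3],ee_rot=a[3:])
t=cv2.imread('pics/w0.png'); h=cv2.cvtColor(t,cv2.COLOR_BGR2HSV)
m=((h[...,0]<8)|(h[...,0]>172))&(h[...,1]>150)&(h[...,2]>90); m[:180]=0;m[215:]=0;m[:,:250]=0;m[:,295:]=0
ys,xs=np.nonzero(m); k=onz('wrist',xs.mean(),ys.mean(),.091,o); print(xs.mean(),ys.mean(),k,len(xs))
# grey block edges per row
for y in (50,65,80,95,105): print(y,t[y,236:310:3].mean(1).astype(int))
b=onz('wrist',270,5,.09,o); d=b-k; print('blue',b,np.degrees(np.arctan2(d[1],d[0])))
for u in((245,75),(298,75),(271,38),(271,116)): print(u,onz('wrist',*u,.102,o))
E
```

```text
270.9103260869565 197.36684782608697 [0.52560072 0.09456185 0.091     ] 368
50 [120 119 127 105 110 115 110 105 106 107 108 106 107 109 107 109 112 122
 177 166 162 223 223 219 209]
65 [130 147 148 105 104 106 103 104 105 103 104 105 103 103 106 109 106 104
 110 111 115 212 226 225 226]
80 [147 137 134 105 107 104 100 110 106 110 109 109 111 109 110 111 111 103
 112 110 107 143 140 154 226]
95 [141 137 139 106 105 103  97 107 108 110 108 106 106 106 110 111 110 100
 108 110 108 138 138 155 228]
105 [150 141 139 103 106 117 116 108 109 111 108 106 107 106 106 108 108 123
 121 109 111 187 208 227 222]
blue [0.60043017 0.23385085 0.09      ] 61.75422434090962
(245, 75) [0.55699323 0.19593143 0.102     ]
(298, 75) [0.59482579 0.17557604 0.102     ]
(271, 38) [0.58848035 0.20973984 0.102     ]
(271, 116) [0.56034904 0.15795366 0.102     ]
```

```bash

python3 -m inch '[[[0,-0.02,0.1],[0,0,0]],[[-0.01,-0.04,0.2],[0,0,0]],[[-0.02,-0.074,0.3],[0,0,0]],[[-0.02,-0.074,0.4],[0,0,0]],[[-0.02,-0.074,0.5],[0,0,0]],[[-0.02,-0.074,0.6],[0,0,0]],[[-0.02,-0.074,0.7],[0,0,0]],[[-0.02,-0.074,0.8],[0,0,0]],[[-0.02,-0.074,0.9],[0,0,0]],[[-0.02,-0.074,1],[0,0,0]]]' 1
python3 -m inch '[[[0,0,0.1],[0,0,0]],[[0,0,0.2],[0,0,0]],[[0,0,0.3],[0,0,0]],[[0,0,0.4],[0,0,0]],[[0,0,0.5],[0,0,0]],[[0,0,0.6],[0,0,0]],[[0,0,0.7],[0,0,0]],[[0,0,0.8],[0,0,0]],[[0,0,0.9],[0,0,0]],[[0,0,0.98],[0,0,0]]]'
python3 -m inch '[[[0,0,0],[0,0,0]],[[0,0,0],[0,0,0]],[[0,0,0],[0,0,0]],[[0,0,0],[0,0,0]],[[0,0,0],[0,0,0]],[[0,0,0],[0,0,0]],[[0,0,0],[0,0,0]],[[0,0,0],[0,0,0]],[[0,0,0],[0,0,0]],[[0,0,0],[0,0,0]]]' 0 25
python3 - <<'E'
from h import *
print(np.array(manip.camera_params('wrist')['T_tool_cam']).round(3))
E
```

```text
clock: 10.15
position: [0.5236, 0.091, 0.1506]
ee_rot: [0.859, 0.513, 0.0, -0.0]
ft_force: [-0.3, 0.8, 0.5]
grip_width: 1.0
grasp_force: 0.0
clock: 11.15
position: [0.5235, 0.091, 0.0721]
ee_rot: [0.859, 0.513, -0.0, -0.0]
ft_force: [-0.4, 0.1, 0.2]
grip_width: 1.0
grasp_force: 0.0
clock: 12.15
position: [0.5238, 0.0908, 0.073]
ee_rot: [0.859, 0.513, 0.0, 0.0]
ft_force: [2.2, -1.8, 0.1]
grip_width: 0.259
grasp_force: 24.5
[[ 0.001  0.965  0.264  0.067]
 [ 1.    -0.001  0.001 -0.001]
 [ 0.001  0.264 -0.965 -0.143]
 [ 0.     0.     0.     1.   ]]
```

```bash

python3 -m inch '[[[0.005,0,-0.087],[0,0,0]],[[0.02,0,-0.174],[0,0,0]],[[0.043,0,-0.258],[0,0,0]],[[0.074,0,-0.34],[0,0,0]],[[0.112,0,-0.418],[0,0,0]],[[0.16,0,-0.491],[0,0,0]],[[0.214,0,-0.561],[0,0,0]],[[0.274,0,-0.624],[0,0,0]],[[0.335,0,-0.678],[0,0,0]],[[0.335,0,-0.678],[0,0,0]]]' 0 25
python3 -m inch '[[[0,0,0],[0,0,0]],[[0,0,0],[0,0,0]],[[0,0,0],[0,0,0]],[[0,0,0],[0,0,0]],[[0,0,0],[0,0,0]],[[0,0,0],[0,0,0]],[[0,0,-0.25],[0,0,0]],[[0,0,-0.5],[0,0,0]],[[0,0,-0.75],[0,0,0]],[[0,0,-1],[0,0,0]]]' 1
python3 - <<'E'
from h import *
i,o=snap('scene','s1.png'); print(o['position'])
t=cv2.imread('pics/s1.png'); cv2.imwrite('pics/s1c.png',cv2.resize(t[120:270,160:400],None,fx=3,fy=3))
E
```

```text
clock: 13.15
position: [0.5373, 0.1163, 0.128]
ee_rot: [0.858, 0.513, 0.001, -0.0]
ft_force: [1.4, 1.8, -0.4]
grip_width: 0.254
grasp_force: 24.9
clock: 14.15
position: [0.5362, 0.1145, 0.2079]
ee_rot: [0.859, 0.513, 0.0, -0.0]
ft_force: [0.1, 0.9, -0.9]
grip_width: 0.997
grasp_force: 0.0
[0.53623892 0.1144776  0.20794216]
```

View pics/s1c.png

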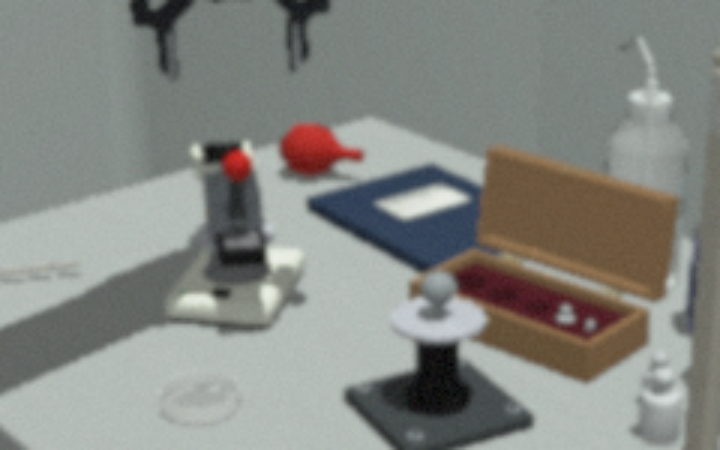

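The handle is raised: the red knob stands high at crop (237,165). Next I grip the block.

```bash

python3 -m inch '[[[0.1,0,0],[0,0,0]],[[0.2,0,0],[0,0,0]],[[0.3,0,0],[0,0,0]],[[0.4,0,0],[0,0,0]],[[0.5,0,0],[0,0,0]],[[0.6,0,0],[0,0,0]],[[0.7,0,0],[0,0,0]],[[0.8,0,0],[0,0,0]],[[0.9,0,0],[0,0,0]],[[1,0,0],[0,0,0]]]' 1
python3 -m inch '[[[0.04,0,0.1],[0,0,0]],[[0.04,0,0.2],[0,0,0]],[[0.04,0,0.3],[0,0,0]],[[0.04,0,0.4],[0,0,0]],[[0.04,0,0.5],[0,0,0]],[[0.04,0,0.6],[0,0,0]],[[0.04,0,0.7],[0,0,0]],[[0.04,0,0.8],[0,0,0]],[[0.04,0,0.9],[0,0,0]],[[0.04,0,1],[0,0,0]]]'
python3 -m inch '[[[0,0,0.1],[0,0,0]],[[0,0,0.2],[0,0,0]],[[0,0,0.3],[0,0,0]],[[0,0,0.4],[0,0,0]],[[0,0,0.5],[0,0,0]],[[0,0,0.6],[0,0,0]],[[0,0,0.68],[0,0,0]],[[0,0,0.74],[0,0,0]],[[0,0,0.74],[0,0,0]],[[0,0,0.74],[0,0,0]]]'
python3 -m inch '[[[0,0,0],[0,0,0]],[[0,0,0],[0,0,0]],[[0,0,0],[0,0,0]],[[0,0,0],[0,0,0]],[[0,0,0],[0,0,0]],[[0,0,0],[0,0,0]],[[0,0,0],[0,0,0]],[[0,0,0],[0,0,0]],[[0,0,0],[0,0,0]],[[0,0,0],[0,0,0]]]' 0 60
```

```text
clock: 15.2
position: [0.5746, 0.1856, 0.2071]
ee_rot: [0.859, 0.513, 0.0, -0.0]
ft_force: [0.7, 0.0, 0.8]
grip_width: 1.003
grasp_force: 0.0
clock: 16.2
position: [0.5758, 0.1878, 0.1265]
ee_rot: [0.859, 0.513, 0.0, -0.0]
ft_force: [0.2, -1.1, -0.4]
grip_width: 0.995
grasp_force: 0.0
clock: 17.2
position: [0.5759, 0.1878, 0.0681]
ee_rot: [0.859, 0.513, 0.0, -0.0]
ft_force: [0.6, 0.4, 0.1]
grip_width: 1.001
grasp_force: 0.0
clock: 18.2
position: [0.5764, 0.1878, 0.0684]
ee_rot: [0.859, 0.513, 0.001, 0.0]
ft_force: [4.0, -0.6, 5.0]
grip_width: 0.506
grasp_force: 63.2
```

```bash

python3 -m inch '[[[0,0,-0.05],[0,0,0]],[[0,0,-0.1],[0,0,0]],[[0,0,-0.15],[0,0,0]],[[0,0,-0.2],[0,0,0]],[[0,0,-0.25],[0,0,0]],[[0,0,-0.3],[0,0,0]],[[0,0,-0.4],[0,0,0]],[[0,0,-0.5],[0,0,0]],[[0,0,-0.6],[0,0,0]],[[0,0,-0.7],[0,0,0]]]' 0 80
python3 -m inch '[[[0,0,-0.1],[0,0,0]],[[0,0,-0.2],[0,0,0]],[[0,0,-0.3],[0,0,0]],[[0,0,-0.4],[0,0,0]],[[0,0,-0.5],[0,0,0]],[[0,0,-0.6],[0,0,0]],[[0,0,-0.7],[0,0,0]],[[0,0,-0.8],[0,0,0]],[[0,0,-0.9],[0,0,0]],[[0,0,-1],[0,0,0]]]'
python3 - <<'E'
from h import *
a=np.load('w0o.npy'); o=dict(position=a[:3],ee_rot=a[3:])
t=cv2.imread('pics/t0.png'); w=cv2.imread('pics/w0.png')
print('plate wrist',onz('wrist',365.5,287,.012,o),'top',onz('top',320.1,215.25,.012))
# plate contour in top
g=t.max(2); m=((g<75)).astype(np.uint8); m[:180]=0;m[255:]=0;m[:,:282]=0;m[:,360:]=0
m=cv2.morphologyEx(m,cv2.MORPH_CLOSE,np.ones((3,3)))
c=max(cv2.findContours(m,0,2)[0],key=cv2.contourArea); r=cv2.minAreaRect(cv2.convexHull(c)); print(r,onz('top',*r[0],.012))
i,o=snap('scene','s2.png');j,_=snap('wrist','w2.png');k,_=snap('top','t2.png');np.save('w2o.npy',np.r_[o['position'],o['ee_rot']]); print(o['position'])
l=[cv2.resize(i[120:270,160:360,::-1],(400,300)),cv2.resize(j[:,:,::-1],(400,300)),cv2.resize(k[180:255,280:380,::-1],(400,300),interpolation=2),cv2.resize(w[210:360,290:490],(400,300))]
cv2.imwrite('pics/m2.png',np.vstack([np.hstack(l[:2]),np.hstack(l[2:])]))
E
```

```text
clock: 19.2
position: [0.5758, 0.1879, 0.1248]
ee_rot: [0.859, 0.513, 0.0, -0.0]
ft_force: [0.3, -0.0, -5.4]
grip_width: 0.507
grasp_force: 84.7
clock: 20.2
position: [0.5758, 0.1878, 0.2046]
ee_rot: [0.859, 0.513, 0.0, -0.0]
ft_force: [0.4, -0.5, -5.5]
grip_width: 0.501
grasp_force: 84.7
plate wrist [ 0.56682152 -0.08269842  0.012     ] top [ 0.56509333 -0.08398111  0.012     ]
((319.10211181640625, 215.82452392578125), (50.447452545166016, 49.08611297607422), 13.495734214782715) [ 0.56381829 -0.08187944  0.012     ]
[0.57575746 0.18781265 0.20460107]
```

View pics/m2.png

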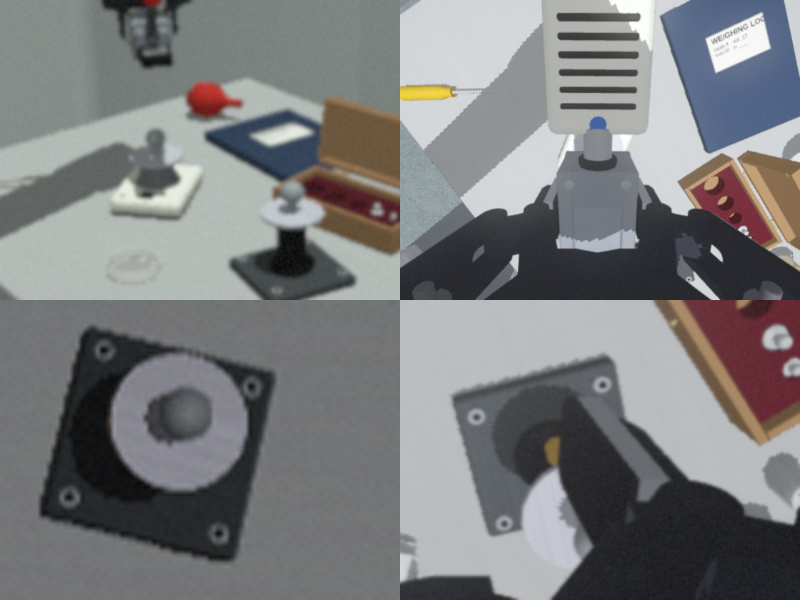

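The montage shows the lamp held off the dock, with the bare dock ball at crop (155,138). The stand plate's screws, collar centre (179,421) and ball (187,412) are clear in the top crop. Next I move over the stand, turn the lamp to point to +y, and use the bared dock ball to check the top camera.

```bash

for i in 1 2; do python3 -m inch '[[[-0.1,0.05,0],[0,0,0]],[[-0.2,0.1,0],[0,0,0]],[[-0.3,0.15,0],[0,0,0]],[[-0.4,0.19,0],[0,0,0]],[[-0.5,0.24,0],[0,0,0]],[[-0.6,0.29,0],[0,0,0]],[[-0.7,0.34,0],[0,0,0]],[[-0.8,0.38,0],[0,0,0]],[[-0.9,0.43,0],[0,0,0]],[[-0.98,0.475,0],[0,0,0]]]' |head -2; done
python3 -m inch '[[[-0.1,0.05,0],[0,0,-0.07]],[[-0.2,0.1,0],[0,0,-0.14]],[[-0.3,0.15,0],[0,0,-0.21]],[[-0.4,0.19,0],[0,0,-0.28]],[[-0.5,0.24,0],[0,0,-0.35]],[[-0.6,0.29,0],[0,0,-0.42]],[[-0.7,0.34,0],[0,0,-0.49]],[[-0.8,0.38,0],[0,0,-0.56]],[[-0.9,0.43,0],[0,0,-0.6]],[[-0.98,0.475,0],[0,0,-0.63]]]'
python3 - <<'E'
from h import *
t0=cv2.imread('pics/t0.png'); k,o=snap('top','t3.png'); s,_=snap('scene','s3.png')
print(R.from_quat(o['ee_rot']).as_matrix().round(3),o['joint_pos'].round(2))
l=[cv2.resize(k[180:255,150:250,::-1],(400,300),interpolation=2),cv2.resize(t0[180:255,280:380],(400,300),interpolation=2),cv2.resize(s[120:270,160:360,::-1],(400,300),interpolation=2),cv2.resize(cv2.imread('pics/s0.png')[150:300,200:400],(400,300),interpolation=2)]
cv2.imwrite('pics/m3.png',np.vstack([np.hstack(l[:2]),np.hstack(l[2:])]))
E
```

```text
clock: 21.35
position: [0.572, 0.0999, 0.204]
clock: 22.35
position: [0.5683, 0.0128, 0.204]
clock: 23.35
position: [0.5645, -0.0741, 0.2039]
ee_rot: [0.707, 0.708, 0.0, -0.0]
ft_force: [0.7, -0.2, -5.5]
grip_width: 0.505
grasp_force: 84.9
[[-0.002  1.     0.   ]
 [ 1.     0.002  0.   ]
 [ 0.     0.    -1.   ]] [-0.44  0.24  0.58  1.68 -0.14  1.26  0.17]
```

View pics/m3.png

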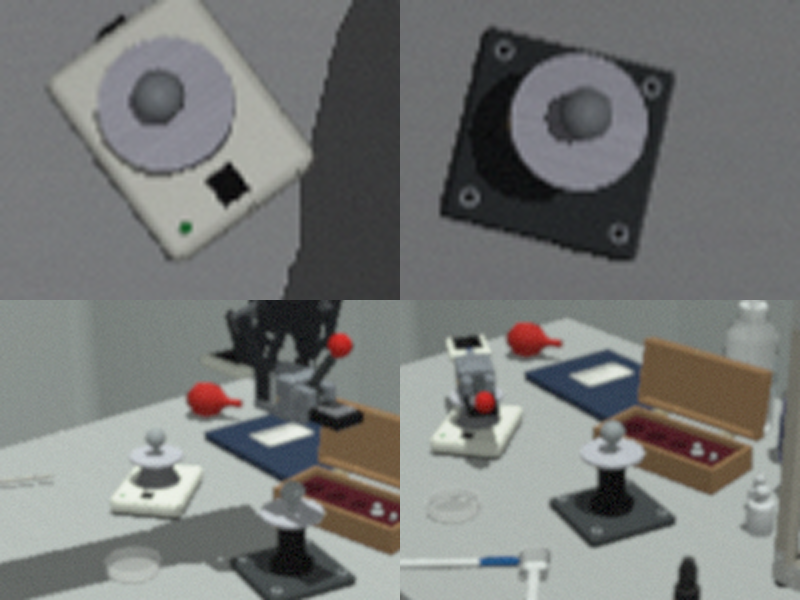

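The montage shows, in the top view, the dock ball at (189.3,204.3) and collar at (191.5,206), and the stand ball at (326.8,207.8) and collar at (324.8,210.3). In the scene view the dock ball is at (237.5,189) and the stand ball at about (306.3,216).

```bash
python3 - <<'E'
from h import *
def tri(a,b):
    (c1,d1),(c2,d2)=ray('top',*a),ray('scene',*b)
    k=np.linalg.lstsq(np.c_[d1,-d2],c2-c1,rcond=None)[0]; p,q=c1+k[0]*d1,c2+k[1]*d2; return ((p+q)/2).round(4),(p-q).round(4)
print('dock ball',onz('top',189.25,204.25,.082),'collar',onz('top',191.5,206,.06),tri((189.25,204.25),(237.5,189)))
print('stand tri',tri((326.75,207.75),(306.3,216)))
for z in(.102,.107,.113,.118,.124): print(z,'ball',onz('top',326.75,207.75,z)[:2],'collar',onz('top',324.75,210.25,z-.022)[:2],'scene',onz('scene',306.3,216,z)[:2])
print('screws',onz('top',320.2,215.4,.012))
E
```

```text
dock ball [0.56885268 0.17846876 0.082     ] collar [0.56926442 0.17742668 0.06      ] (array([0.5709, 0.1775, 0.081 ]), array([-0.0038,  0.0024, -0.0003]))
stand tri (array([ 0.5669, -0.0852,  0.1015]), array([-0.0017,  0.0013, -0.0005]))
0.102 ball [ 0.56589098 -0.0844441 ] collar [ 0.56464403 -0.08384313] scene [ 0.56735589 -0.08628558]
0.107 ball [ 0.56502659 -0.08369029] collar [ 0.56380931 -0.08311233] scene [ 0.56031197 -0.09410735]
0.113 ball [ 0.56398932 -0.08278572] collar [ 0.56280763 -0.08223537] scene [ 0.55185926 -0.10349348]
0.118 ball [ 0.56312494 -0.08203191] collar [ 0.56197291 -0.08150457] scene [ 0.54481534 -0.11131525]
0.124 ball [ 0.56208767 -0.08112734] collar [ 0.56097124 -0.08062761] scene [ 0.53636263 -0.12070138]
screws [ 0.56478046 -0.08419384  0.012     ]
```

```bash

python3 -m inch '[[[0.012,0.028,0.1],[0,0,0]],[[0.012,0.028,0.2],[0,0,0]],[[0.012,0.028,0.3],[0,0,0]],[[0.012,0.028,0.4],[0,0,0]],[[0.012,0.028,0.5],[0,0,0]],[[0.012,0.028,0.6],[0,0,0]],[[0.012,0.028,0.7],[0,0,0]],[[0.012,0.028,0.8],[0,0,0]],[[0.012,0.028,0.84],[0,0,0]],[[0.012,0.028,0.84],[0,0,0]]]'
python3 -m inch '[[[0,0,0.0125],[0,0,0]],[[0,0,0.025],[0,0,0]],[[0,0,0.0375],[0,0,0]],[[0,0,0.05],[0,0,0]],[[0,0,0.0625],[0,0,0]],[[0,0,0.075],[0,0,0]],[[0,0,0.0875],[0,0,0]],[[0,0,0.1],[0,0,0]],[[0,0,0.1],[0,0,0]],[[0,0,0.1],[0,0,0]]]'
```

```text
clock: 24.45
position: [0.5666, -0.0723, 0.1362]
ee_rot: [0.707, 0.707, -0.0, -0.0]
ft_force: [-0.1, 0.4, -5.0]
grip_width: 0.503
grasp_force: 84.8
clock: 25.45
position: [0.5668, -0.0723, 0.1287]
ee_rot: [0.707, 0.707, 0.0, -0.0]
ft_force: [0.3, 0.2, -5.2]
grip_width: 0.508
grasp_force: 84.8
```

```bash

python3 -m inch '[[[-0.012,0,0.01],[0,0,0]],[[-0.012,0,0.02],[0,0,0]],[[-0.012,0,0.03],[0,0,0]],[[-0.012,0,0.04],[0,0,0]],[[-0.012,0,0.05],[0,0,0]],[[-0.012,0,0.06],[0,0,0]],[[-0.012,0,0.06],[0,0,0]],[[-0.012,0,0.06],[0,0,0]],[[-0.012,0,0.06],[0,0,0]],[[-0.012,0,0.06],[0,0,0]]]'
python3 -m inch '[[[0,0,0.01],[0,0,0]],[[0,0,0.02],[0,0,0]],[[0,0,0.03],[0,0,0]],[[0,0,0.04],[0,0,0]],[[0,0,0.05],[0,0,0]],[[0,0,0.05],[0,0,0]],[[0,0,0.05],[0,0,0]],[[0,0,0.05],[0,0,0]],[[0,0,0.05],[0,0,0]],[[0,0,0.05],[0,0,0]]]'
```

```text
clock: 26.45
position: [0.5669, -0.0733, 0.124]
ee_rot: [0.707, 0.707, 0.0, -0.0]
ft_force: [-0.8, -0.7, -6.6]
grip_width: 0.499
grasp_force: 84.8
clock: 27.45
position: [0.5669, -0.0733, 0.12]
ee_rot: [0.707, 0.707, 0.0, -0.0]
ft_force: [0.4, -0.0, -5.2]
grip_width: 0.501
grasp_force: 84.8
```

```bash

python3 -m inch '[[[0,0,0.01],[0,0,0]],[[0,0,0.02],[0,0,0]],[[0,0,0.03],[0,0,0]],[[0,0,0.04],[0,0,0]],[[0,0,0.05],[0,0,0]],[[0,0,0.05],[0,0,0]],[[0,0,0.05],[0,0,0]],[[0,0,0.05],[0,0,0]],[[0,0,0.05],[0,0,0]],[[0,0,0.05],[0,0,0]]]'
```

```text
clock: 28.45
position: [0.5669, -0.0733, 0.1159]
ee_rot: [0.707, 0.707, 0.0, -0.0]
ft_force: [-0.1, -1.0, -5.7]
grip_width: 0.5
grasp_force: 84.8
```

```bash

python3 -m inch '[[[0,0,0.01],[0,0,0]],[[0,0,0.02],[0,0,0]],[[0,0,0.03],[0,0,0]],[[0,0,0.04],[0,0,0]],[[0,0,0.05],[0,0,0]],[[0,0,0.05],[0,0,0]],[[0,0,0.05],[0,0,0]],[[0,0,0.05],[0,0,0]],[[0,0,0.05],[0,0,0]],[[0,0,0.05],[0,0,0]]]'
```

```text
clock: 29.45
position: [0.5669, -0.0733, 0.112]
ee_rot: [0.707, 0.707, 0.0, 0.0]
ft_force: [0.0, -0.7, -5.9]
grip_width: 0.499
grasp_force: 84.8
```

```bash

python3 -m inch '[[[0,0,0.01],[0,0,0]],[[0,0,0.02],[0,0,0]],[[0,0,0.03],[0,0,0]],[[0,0,0.04],[0,0,0]],[[0,0,0.05],[0,0,0]],[[0,0,0.05],[0,0,0]],[[0,0,0.05],[0,0,0]],[[0,0,0.05],[0,0,0]],[[0,0,0.05],[0,0,0]],[[0,0,0.05],[0,0,0]]]'
```

```text
clock: 30.45
position: [0.5669, -0.0733, 0.108]
ee_rot: [0.707, 0.707, 0.0, -0.0]
ft_force: [-0.3, 0.4, -5.8]
grip_width: 0.506
grasp_force: 84.8
```

```bash

python3 -m inch '[[[0,0,0.01],[0,0,0]],[[0,0,0.02],[0,0,0]],[[0,0,0.03],[0,0,0]],[[0,0,0.035],[0,0,0]],[[0,0,0.035],[0,0,0]],[[0,0,0.035],[0,0,0]],[[0,0,0.035],[0,0,0]],[[0,0,0.035],[0,0,0]],[[0,0,0.035],[0,0,0]],[[0,0,0.035],[0,0,0]]]'
```

```text
clock: 31.45
position: [0.5668, -0.0733, 0.1051]
ee_rot: [0.707, 0.707, 0.0, -0.0]
ft_force: [-0.0, -0.2, -5.2]
grip_width: 0.503
grasp_force: 84.8
```

```bash

python3 -m inch '[[[0,0,0.01],[0,0,0]],[[0,0,0.02],[0,0,0]],[[0,0,0.03],[0,0,0]],[[0,0,0.035],[0,0,0]],[[0,0,0.035],[0,0,0]],[[0,0,0.035],[0,0,0]],[[0,0,0.035],[0,0,0]],[[0,0,0.035],[0,0,0]],[[0,0,0.035],[0,0,0]],[[0,0,0.035],[0,0,0]]]'
```

```text
clock: 32.45
position: [0.5669, -0.0733, 0.1024]
ee_rot: [0.707, 0.707, 0.0, 0.0]
ft_force: [0.4, 0.8, -0.9]
grip_width: 0.506
grasp_force: 84.8
```

```bash

python3 -m inch '[[[0,0,0.01],[0,0,0]],[[0,0,0.02],[0,0,0]],[[0,0,0.025],[0,0,0]],[[0,0,0.025],[0,0,0]],[[0,0,0.025],[0,0,0]],[[0,0,0.025],[0,0,0]],[[0,0,0.025],[0,0,0]],[[0,0,0.025],[0,0,0]],[[0,0,0.025],[0,0,0]],[[0,0,0.025],[0,0,0]]]'
```

```text
clock: 33.45
position: [0.5674, -0.0734, 0.1011]
ee_rot: [0.707, 0.707, 0.001, 0.0]
ft_force: [-0.9, -0.5, 6.7]
grip_width: 0.502
grasp_force: 86.3
```

```bash

python3 -m inch '[[[0,0,0.006],[0,0,0]],[[0,0,0.012],[0,0,0]],[[0,0,0.018],[0,0,0]],[[0,0,0.018],[0,0,0]],[[0,0,0.018],[0,0,0]],[[0,0,0.018],[0,0,0]],[[0,0,0.018],[0,0,0]],[[0,0,0.018],[0,0,0]],[[0,0,0.018],[0,0,0]],[[0,0,0.018],[0,0,0]]]'
```

```text
clock: 34.45
position: [0.5672, -0.0735, 0.0994]
ee_rot: [0.707, 0.707, 0.0, 0.0]
ft_force: [-1.8, 0.5, 6.4]
grip_width: 0.502
grasp_force: 86.1
```

```bash

python3 -m inch '[[[0,0,0.008],[0,0,0]],[[0,0,0.016],[0,0,0]],[[0,0,0.024],[0,0,0]],[[0,0,0.03],[0,0,0]],[[0,0,0.03],[0,0,0]],[[0,0,0.03],[0,0,0]],[[0,0,0.03],[0,0,0]],[[0,0,0.03],[0,0,0]],[[0,0,0.03],[0,0,0]],[[0,0,0.03],[0,0,0]]]'
```

```text
clock: 35.45
position: [0.5672, -0.0736, 0.0971]
ee_rot: [0.707, 0.707, 0.0, 0.0]
ft_force: [-2.2, 0.3, 6.5]
grip_width: 0.5
grasp_force: 86.3
```

```bash

python3 -m inch '[[[0,0,0.008],[0,0,0]],[[0,0,0.016],[0,0,0]],[[0,0,0.02],[0,0,0]],[[0,0,0.02],[0,0,0]],[[0,0,0.02],[0,0,0]],[[0,0,0.02],[0,0,0]],[[0,0,0.02],[0,0,0]],[[0,0,0.02],[0,0,0]],[[0,0,0.02],[0,0,0]],[[0,0,0.02],[0,0,0]]]'
```

```text
clock: 36.45
position: [0.5671, -0.0735, 0.0951]
ee_rot: [0.707, 0.707, 0.0, 0.0]
ft_force: [-1.4, -1.0, 4.9]
grip_width: 0.504
grasp_force: 86.2
```

```bash

python3 -m inch '[[[0,0,0.008],[0,0,0]],[[0,0,0.016],[0,0,0]],[[0,0,0.02],[0,0,0]],[[0,0,0.02],[0,0,0]],[[0,0,0.02],[0,0,0]],[[0,0,0.02],[0,0,0]],[[0,0,0.02],[0,0,0]],[[0,0,0.02],[0,0,0]],[[0,0,0.02],[0,0,0]],[[0,0,0.02],[0,0,0]]]'
```

```text
clock: 37.45
position: [0.5669, -0.0732, 0.0933]
ee_rot: [0.707, 0.707, 0.0, -0.0]
ft_force: [0.5, 0.1, 1.3]
grip_width: 0.507
grasp_force: 85.6
```

```bash

python3 -m inch '[[[0,0,0.006],[0,0,0]],[[0,0,0.012],[0,0,0]],[[0,0,0.012],[0,0,0]],[[0,0,0.012],[0,0,0]],[[0,0,0.012],[0,0,0]],[[0,0,0.012],[0,0,0]],[[0,0,0.012],[0,0,0]],[[0,0,0.012],[0,0,0]],[[0,0,0.012],[0,0,0]],[[0,0,0.012],[0,0,0]]]'
```

```text
clock: 38.45
position: [0.566, -0.0732, 0.0906]
ee_rot: [0.707, 0.707, -0.001, -0.001]
ft_force: [5.2, -1.2, -17.3]
grip_width: 0.506
grasp_force: 83.4
```

```bash

python3 -m inch '[[[0,0,0.006],[0,0,0]],[[0,0,0.01],[0,0,0]],[[0,0,0.01],[0,0,0]],[[0,0,0.01],[0,0,0]],[[0,0,0.01],[0,0,0]],[[0,0,0.01],[0,0,0]],[[0,0,0.01],[0,0,0]],[[0,0,0.01],[0,0,0]],[[0,0,0.01],[0,0,0]],[[0,0,0.01],[0,0,0]]]'
```

```text
clock: 39.45
position: [0.5673, -0.0731, 0.0927]
ee_rot: [0.707, 0.707, 0.001, 0.0]
ft_force: [-2.5, 2.3, -1.9]
grip_width: 0.503
grasp_force: 86.7
```

```bash

python3 -m inch '[[[0,0,0.005],[0,0,0]],[[0,0,0.008],[0,0,0]],[[0,0,0.008],[0,0,0]],[[0,0,0.008],[0,0,0]],[[0,0,0.008],[0,0,0]],[[0,0,0.008],[0,0,0]],[[0,0,0.008],[0,0,0]],[[0,0,0.008],[0,0,0]],[[0,0,0.008],[0,0,0]],[[0,0,0.008],[0,0,0]]]'
```

```text
clock: 40.45
position: [0.5667, -0.0734, 0.0907]
ee_rot: [0.707, 0.707, -0.0, -0.0]
ft_force: [1.9, -1.0, -13.4]
grip_width: 0.505
grasp_force: 85.5
```

```bash

python3 -m inch '[[[0,0,0.005],[0,0,0]],[[0,0,0.01],[0,0,0]],[[0,0,0.01],[0,0,0]],[[0,0,0.01],[0,0,0]],[[0,0,0.01],[0,0,0]],[[0,0,0.01],[0,0,0]],[[0,0,0.01],[0,0,0]],[[0,0,0.01],[0,0,0]],[[0,0,0.01],[0,0,0]],[[0,0,0.01],[0,0,0]]]'; python3 -c "
from h import *
o=manip.get_obs();print(o['position'],o['ft_force'],o['joint_velocities'].round(3))"
```

```text
clock: 41.45
position: [0.567, -0.0734, 0.0902]
ee_rot: [0.707, 0.707, 0.0, 0.0]
ft_force: [0.2, -2.6, -4.0]
grip_width: 0.503
grasp_force: 86.4
[ 0.56697616 -0.07338706  0.0902473 ] [ 0.16347339 -2.61699297 -3.96273629] [-0.001 -0.     0.002  0.001  0.     0.002  0.   ]
```

```bash

python3 -m inch '[[[0,0,0.003],[0,0,0]],[[0,0,0.006],[0,0,0]],[[0,0,0.008],[0,0,0]],[[0,0,0.008],[0,0,0]],[[0,0,0.008],[0,0,0]],[[0,0,0.008],[0,0,0]],[[0,0,0.008],[0,0,0]],[[0,0,0.008],[0,0,0]],[[0,0,0.008],[0,0,0]],[[0,0,0.008],[0,0,0]]]'
```

```text
clock: 42.45
position: [0.5664, -0.0733, 0.089]
ee_rot: [0.707, 0.707, -0.0, -0.0]
ft_force: [3.7, -3.3, -24.9]
grip_width: 0.5
grasp_force: 84.3
```

```bash

python3 -m inch '[[[0,0,0.003],[0,0,0]],[[0,0,0.005],[0,0,0]],[[0,0,0.005],[0,0,0]],[[0,0,0.005],[0,0,0]],[[0,0,0.005],[0,0,0]],[[0,0,0.005],[0,0,0]],[[0,0,0.005],[0,0,0]],[[0,0,0.005],[0,0,0]],[[0,0,0.005],[0,0,0]],[[0,0,0.005],[0,0,0]]]'
```

```text
clock: 43.45
position: [0.5668, -0.0733, 0.089]
ee_rot: [0.707, 0.707, -0.0, -0.0]
ft_force: [0.8, -1.9, -23.2]
grip_width: 0.504
grasp_force: 84.5
```

```bash

python3 -m inch '[[[0,0,0.003],[0,0,0]],[[0,0,0.006],[0,0,0]],[[0,0,0.01],[0,0,0]],[[0,0,0.01],[0,0,0]],[[0,0,0.01],[0,0,0]],[[0,0,0.01],[0,0,0]],[[0,0,0.01],[0,0,0]],[[0,0,0.01],[0,0,0]],[[0,0,0.01],[0,0,0]],[[0,0,0.01],[0,0,0]]]'
```

```text
clock: 44.45
position: [0.5671, -0.0733, 0.0886]
ee_rot: [0.707, 0.707, 0.0, 0.0]
ft_force: [-2.1, -0.7, -5.9]
grip_width: 0.502
grasp_force: 86.3
```

```bash

python3 -m inch '[[[0,0,0.003],[0,0,0]],[[0,0,0.006],[0,0,0]],[[0,0,0.008],[0,0,0]],[[0,0,0.008],[0,0,0]],[[0,0,0.008],[0,0,0]],[[0,0,0.008],[0,0,0]],[[0,0,0.008],[0,0,0]],[[0,0,0.008],[0,0,0]],[[0,0,0.008],[0,0,0]],[[0,0,0.008],[0,0,0]]]'
```

```text
clock: 45.45
position: [0.5672, -0.0732, 0.0885]
ee_rot: [0.707, 0.707, 0.0, 0.0]
ft_force: [-6.5, 1.1, 3.6]
grip_width: 0.503
grasp_force: 88.0
```

The lamp is home: net force about +9 N with the contact now stiff, and the ball at about 0.102 m. Now I release, rise and go above the raised knob with the fingers shut.

```bash

python3 -m inch '[[[0,0,0],[0,0,0]],[[0,0,0],[0,0,0]],[[0,0,0],[0,0,0]],[[0,0,0],[0,0,0]],[[0,0,0],[0,0,0]],[[0,0,0],[0,0,0]],[[0,0,-0.1],[0,0,0]],[[0,0,-0.25],[0,0,0]],[[0,0,-0.4],[0,0,0]],[[0,0,-0.6],[0,0,0]]]' 1
python3 -m inch '[[[0,0,-0.2],[0,0,0]],[[0,0,-0.4],[0,0,0]],[[0,0,-0.6],[0,0,0]],[[0,0,-0.72],[0,0,0]],[[-0.1,0,-0.75],[0,0,0]],[[-0.25,0,-0.75],[0,0,0]],[[-0.4,0,-0.75],[0,0,0]],[[-0.6,0,-0.75],[0,0,0]],[[-0.8,0,-0.75],[0,0,0]],[[-0.97,0,-0.75],[0,0,0]]]'
python3 -m inch '[[[0,0,0],[0,0,0]],[[0,0,0],[0,0,0]],[[0,0,0],[0,0,0]],[[0,0,0],[0,0,0]],[[0,0,0],[0,0,0]],[[0,0,0],[0,0,0]],[[0,0,0],[0,0,0]],[[0,0,0],[0,0,0]],[[0,0,0],[0,0,0]],[[0,0,0],[0,0,0]]]' 0 25
python3 - <<'E'
from h import *
i,o=snap('scene','s4.png'); t,_=snap('top','t4.png'); print(o['position'])
a=cv2.resize(i[120:270,200:400,::-1],(400,300));b=cv2.resize(t[150:270,240:400,::-1],(400,300)); cv2.imwrite('pics/m4.png',np.hstack([a,b]))
E
```

```text
clock: 46.45
position: [0.5668, -0.0734, 0.1369]
ee_rot: [0.707, 0.707, 0.0, 0.0]
ft_force: [-0.6, 0.8, -0.5]
grip_width: 1.001
grasp_force: 0.0
clock: 47.45
position: [0.5662, -0.1531, 0.1949]
ee_rot: [0.707, 0.707, -0.001, -0.0]
ft_force: [0.5, 1.3, -0.6]
grip_width: 0.998
grasp_force: 0.0
clock: 48.45
position: [0.5669, -0.1509, 0.1956]
ee_rot: [0.707, 0.707, 0.0, -0.0]
ft_force: [-0.1, 0.3, -0.5]
grip_width: 0.002
grasp_force: 0.0
[ 0.56686772 -0.15093567  0.19559718]
```

View pics/m4.png

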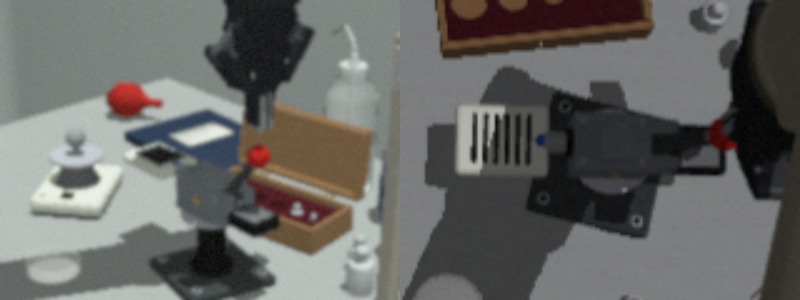

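The montage shows the lamp upright and level on the stand, pointing +y, with the red knob raised at (258,156) just below the closed fingertips. Now I push it down along its arc.

```bash

python3 -m inch '[[[0,0,0.08],[0,0,0]],[[0,0,0.16],[0,0,0]],[[0,0,0.2],[0,0,0]],[[0,0,0.206],[0,0,0]],[[-0.033,0,0.234],[0,0,0]],[[-0.066,0,0.264],[0,0,0]],[[-0.097,0,0.295],[0,0,0]],[[-0.126,0,0.326],[0,0,0]],[[-0.154,0,0.361],[0,0,0]],[[-0.18,0,0.396],[0,0,0]]]'
```

```text
clock: 49.55
position: [0.5671, -0.1675, 0.1647]
ee_rot: [0.707, 0.707, -0.0, 0.001]
ft_force: [-2.2, -5.5, 8.5]
grip_width: 0.002
grasp_force: 3.8
```

```bash

python3 -m inch '[[[-0.024,0,0.037],[0,0,0]],[[-0.048,0,0.074],[0,0,0]],[[-0.067,0,0.112],[0,0,0]],[[-0.086,0,0.151],[0,0,0]],[[-0.118,0,0.234],[0,0,0]],[[-0.14,0,0.318],[0,0,0]],[[-0.155,0,0.404],[0,0,0]],[[-0.16,0,0.48],[0,0,0]],[[-0.16,0,0.495],[0,0,0]],[[-0.16,0,0.51],[0,0,0]]]'
```

```text
clock: 50.55
position: [0.5669, -0.178, 0.1229]
ee_rot: [0.707, 0.707, -0.0, -0.0]
ft_force: [-1.1, -0.9, 1.5]
grip_width: -0.002
grasp_force: 0.8
```

```bash

python3 -m inch '[[[0,0,0.004],[0,0,0]],[[0,0,0.008],[0,0,0]],[[0,0,0.012],[0,0,0]],[[0,0,0.012],[0,0,0]],[[0,0,0.012],[0,0,0]],[[0,0,0.012],[0,0,0]],[[0,0,0.012],[0,0,0]],[[0,0,0.012],[0,0,0]],[[0,0,0.012],[0,0,0]],[[0,0,0.012],[0,0,0]]]'
```

```text
clock: 51.55
position: [0.567, -0.1782, 0.1223]
ee_rot: [0.707, 0.707, 0.0, 0.0]
ft_force: [-1.2, -0.4, 4.3]
grip_width: -0.005
grasp_force: 2.5
```

```bash

python3 -m inch '[[[0,0,-0.1],[0,0,0]],[[0,0,-0.2],[0,0,0]],[[0,0,-0.3],[0,0,0]],[[0,0,-0.4],[0,0,0]],[[0,0,-0.5],[0,0,0]],[[0,0,-0.6],[0,0,0]],[[0,0,-0.7],[0,0,0]],[[0,0,-0.8],[0,0,0]],[[0,0,-0.9],[0,0,0]],[[0,0,-1],[0,0,0]]]'
python3 - <<'E'
from h import *
i,o=snap('scene','s5.png'); t,_=snap('wrist','w5.png'); print(o['position'])
h=cv2.cvtColor(i,cv2.COLOR_RGB2HSV); m=((h[...,0]<8)|(h[...,0]>172))&(h[...,1]>150)&(h[...,2]>90); m[:170]=0;m[260:]=0;m[:,:300]=0;m[:,370:]=0
ys,xs=np.nonzero(m); c,d=ray('scene',xs.mean(),ys.mean()); k=(.567-c[0])/d[0]; print('knob at x=.567',c+k*d,len(xs))
a=cv2.resize(i[120:270,200:400,::-1],(400,300));b=cv2.resize(t[:,:,::-1],(400,300)); cv2.imwrite('pics/m5.png',np.hstack([a,b]))
E
```

```text
clock: 52.55
position: [0.5669, -0.1781, 0.2028]
ee_rot: [0.707, 0.707, 0.0, -0.0]
ft_force: [-0.1, -0.3, 0.7]
grip_width: 0.001
grasp_force: 0.0
[ 0.56688355 -0.17812407  0.2028215 ]
knob at x=.567 [ 0.567      -0.18013824  0.1119488 ] 117
```

View pics/m5.png

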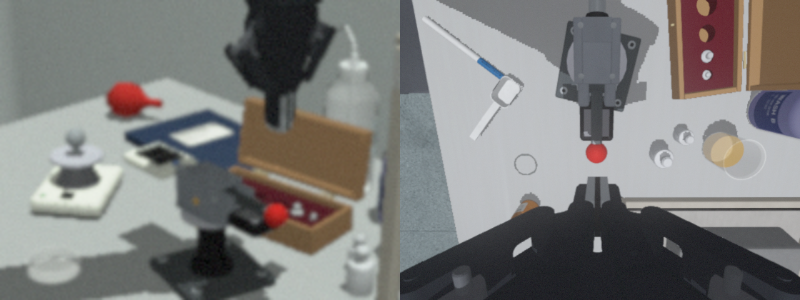

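The lamp is upright on the stand, with the knob down at scene crop (275,215). It measures z = 0.112, against 0.111 expected when locked. The weights and dish are untouched, and the gripper is clear.

```bash
python3 -c "
from workcell import manip
print(manip.hand_in())"
```

```text
the job is handed in; nothing more can be done
None
```

The lamp is on the stand, pressed home on its ball and upright with the handle pushed fully down, and I handed the job in at about 53 s of the 72 s limit; the weights and dish look undisturbed in the final pictures, and the hand-in gave no verdict.

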